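Show the hip ball to the lantern

TASK

Pick the blue dish up by its handle and carry it, level and with the loose bone ball staying in its middle, to a hand's breadth (about 10 cm) above the centre of the black viewing pad, turning it a quarter turn so that its red tab points at the yellow lantern. Finish while holding it there, still, level and clear of everything; do not touch the ball, and leave the bones, jar and other things on the table where they are.

Things in the scene. Friction and masses are not known exactly. Their poses are not given: they have to be found in the camera images.
- dish_grip (a point): Middle of the handle bar of the round blue dish (148 mm across, rim 28 mm high, 0.2 kg), over the dish's centre, 92 mm above its underside. The rigid white handle arches over the dish: straight bar 10 mm thick (along x), 112 mm long (along y), 82 to 102 mm above the underside; uprights 73 mm out at both y sides. x points to the red tab (97 mm out), z up.
- dish_seat (a point): Point on the dish's centre line 24 mm above its underside, where the ball's centre lies when the ball is centred. The dish's inside slopes up at only 10 degrees from a flat middle 20 mm across, so jerks and tilt make the ball roll out. x points to the red tab (97 mm out), z up.
- ball_center (a point): Centre of the loose cream bone ball (a hip-joint ball), 32 mm in diameter, 35 g, lying in the middle of the dish; its top is 40 mm above the dish's underside.
- pad: Black rubber viewing pad with a thin white square outline, 150 x 150 x 4 mm, fixed flat on the table; origin at the centre of its underside. The lantern stands beside it on its +y or its -y side, the jar on the other. The dish stands on the table on its -x side (nearer the robot).
- lamp_mid (a point): Middle of the round table lantern (black foot, glowing yellow cylinder, yellow cap), 64 mm across, 107 mm high, fixed to the table about 170 to 200 mm from the pad's centre; this point lies on its axis, 55 mm above the table.
- shin_bone: Bystander: cream bone, 240 mm long, lying along its own x axis. Origin under its centre.
- knuckle: Bystander: small knuckle bone, 34 x 40 x 22 mm, lying near the dish. Origin under its centre.
- jar: Bystander: amber glass jar with a steel lid and paper label, 56 mm across, 90 mm high, standing on the side of the viewing pad opposite the lantern. Origin under its centre.
- wash_bottle: Bystander: white plastic bottle with red cap, 66 mm across, 170 mm high. Origin under its centre.
- pen: Bystander: steel pen, 12 mm thick, 130 mm long, lying along its own x axis. Origin under its centre.
Things that resemble listed ones, but are neither listed nor needed, are in the scene too. Leave any brown or orange look-alike of the part that bears dish_grip alone.

How it is judged (in metres and radians):
On the way:
1. the dish is lifted clear of the table in the gripper with the ball in its middle (height (world z) of dish_seat above 0.064 m and distance between ball_center and dish_seat below 0.025 m and contact force between the fingers and dish above 1 N), for 0.2 s.
At the end, for the whole second after the job is handed in: The dish is held still in the gripper, underside 50 to 160 mm above the table, centre within 30 mm of the pad's centre, tilt under 0.1 rad, red tab towards the lantern (its axis within 45 mm of the tab's line), ball at rest within 18 mm of the dish's centre; nothing else touches the dish (horizontal distance between dish_seat and pad below 0.03 m and height (world z) of dish_seat between 0.074 and 0.184 m and angle between dish_seat's own z axis and vertical below 0.1 rad and x of lamp_mid in the frame of dish_seat above 0.08 m and y of lamp_mid in the frame of dish_seat between -0.045 and 0.045 m and distance between ball_center and dish_seat below 0.018 m and contact force between the fingers and dish above 1 N and linear speed of dish below 0.02 m/s and angular speed of dish below 0.15 rad/s and linear speed of ball below 0.03 m/s and contact force between dish and pad below 0.1 N and contact force between dish and lamp below 0.1 N and contact force between dish and jar below 0.1 N); the arm keeps its last pose, push and grip.
It fails at once if the ball rolls more than 30 mm out of the dish's centre (distance between ball_center and dish_seat above 0.03 m).
It fails at once if the dish tilts more than 0.25 rad (angle between dish_seat's own z axis and vertical above 0.25 rad).
It fails at once if the ball is touched by the robot (contact force between any of the fingers, the arm and ball above 0.3 N).
It fails at once if a bone, the jar or another bystander is moved more than 30 mm (distance of any of shin_bone, knuckle, jar, wash_bottle, pen from where it was at the start of the episode above 0.03 m).
It also fails if it takes over 48 s, if anything falls off the work surface, if the arm or the gripper's body presses on something with over 40 N, if the wrist force passes 120 N, or if a joint passes its speed limit or range.

ROBOT

A 6-joint arm with a two-finger parallel gripper is mounted at the origin on the work surface. World frame = base frame: x ahead of the robot, y to its left, z up, the work surface at z = 0. Lengths are in mm, angles in rad, forces in N, time in s.
With the tool pointing down it reaches from about 350 to 775 mm from the base axis. Payload 7.3 kg.
Tool frame: the origin (TCP) lies at the centre of the arm's flange, where the gripper is bolted on; the fingertips stand 178 mm ahead of it and the grasp point (between the pads) lies 159 mm ahead of it; z points along the fingers, y is the direction in which the jaws open and shut (so a half turn about z gives the same grasp; the last joint's range is limited). The gripper opens to 92 mm and grips with 3 to 60 N. Pads are 19 mm wide; open, the fingers measure 130 mm over their backs; the gripper's body (75 mm by 190 mm) begins 47 mm behind the grasp point.
Start: joints at [-1.435, 0.342, 1.524, -0, 1.275, -0.146], TCP at [146.015, -504.289, 404.741] pointing down, gripper open.
Joint ranges: [-2.53, 2.53], [-0.77, 2.02], [0.04, 2.7], [-1, 4.14], [0.28, 2.66], [-3.11, 3.11]. Speed limits (rad/s): [2.57, 2.57, 3.14, 3.14, 3.14, 3.14].

INTERFACE

Orientations are given as [roll, pitch, yaw] about the fixed x, y, z axes, in that order (R = Rz(yaw) Ry(pitch) Rx(roll)).
In Python, from plant import get_obs, capture, close_job gives the robot as it stands. The module is installed in compiled form; this text tells all that it offers.
- The arm moves only by the shell command python3 -m pendant 'ROWS'. ROWS is JSON, a list of rows, each a list of 3 entries, a list of its own where there are three numbers: the shift along the tool's x, y, z in m, then the turn, a rotation vector about the tool's x, y, z in rad, then the finger opening in m, from 0 to 0.0918. In form: [[[tx, ty, tz], [wx, wy, wz], fingers], ...]. A call has 1 to 10 rows; each row is the pose to reach, as a shift and turn from the pose commanded when the call began, along the tool's axes at that moment; what a row does not reach only later rows make up. A row lasts 1/12 s, in which the tool goes at most 41.7 mm and 7.16 degrees, less where a joint would pass 70% of its speed; a pose out of reach is approached as far as the arm can. A call with a gripper value outside its range is refused whole. The fingers move at their own pace and stop on an object; the grip force is fixed at half the most. Time passes only in rows, so rows that repeat a pose let the fingers close. It gives the time, the measured TCP pose, the force and the opening at its end, in the units of the state.
- get_obs(): the state, without advancing time (a new reading comes with each control period).
- capture(name): name is "scene" or "top" or "wrist"; returns a dict with "color" (420x560x3 uint8, red, green, blue), "mtx" (3x3 intrinsics, pixels), "dist" ([k1, k2, p1, p2, k3] as OpenCV has them; the pictures are not rectified), "rvec" (rotation vector, rad) and "tvec" (3), from world to camera coordinates, as OpenCV has them. Camera axes: x right, y down, z forward; pixel columns grow to the right and rows downward; lengths in mm; the calibration is good to about 2 mm. A picture is of the moment at which its call begins. There is no depth.
- close_job(): hands the job in, once; it reports no verdict.
The state is a dict: "time": time; "joint_positions": joint angles; "dq": joint speeds; "tau": joint torques, N m; "tool_pos": TCP position; "tcp_rot": TCP orientation; "contact_force": force on the tool from outside, world axes, zero at the start; "moment": the same for the moment, N m; "grip_width": finger opening in mm.
Only numpy, scipy, OpenCV 4.12 (cv2) and the standard library are available. Lean on these libraries where they do the work, as an engineer would, in place of code of your own. Each camera call takes 0.05 s, during which the arm holds its last target. There are 200 camera calls.

## Working session

There is one attempt and no reset: what is moved stays moved. The work goes in short steps, Python scripts to look and compute and a shell command to move; the robot and the scene stay as the last step left them, time stands still between calls to the robot, and variables do not carry over. Pictures are saved under pics/ and viewed, about 8 in all and at most 12, crops included, and the job is handed in when it is done.

```bash
mkdir -p pics
cat > h.py <<'E'
import numpy as np, cv2
from plant import get_obs, capture
def save(c,n,crop=None,s=1):
    im=c["color"][:,:,::-1]
    if crop: x0,y0,x1,y1=crop; im=im[y0:y1,x0:x1]
    if s!=1: im=cv2.resize(im,None,fx=s,fy=s,interpolation=cv2.INTER_CUBIC)
    cv2.imwrite("pics/"+n+".png",im)
def P(c):
    R=cv2.Rodrigues(np.array(c["rvec"],float))[0]; t=np.array(c["tvec"],float).reshape(3); return R,t
def ray(c,uv):
    R,t=P(c); p=cv2.undistortPoints(np.array([[uv]],float),np.array(c["mtx"],float),np.array(c["dist"],float))[0,0]
    return -R.T@t, R.T@np.array([p[0],p[1],1.])
def onz(c,uv,z):
    o,d=ray(c,uv); return o+d*(z-o[2])/d[2]
def tri(obs):
    A=np.zeros((3,3));b=np.zeros(3)
    for c,uv in obs:
        o,d=ray(c,uv); d=d/np.linalg.norm(d); M=np.eye(3)-np.outer(d,d); A+=M;b+=M@o
    X=np.linalg.solve(A,b)
    return X,[round(float(np.linalg.norm(proj(c,X)-np.array(uv))),1) for c,uv in obs]
def proj(c,X):
    return cv2.projectPoints(np.array([X],float),np.array(c["rvec"],float),np.array(c["tvec"],float),np.array(c["mtx"],float),np.array(c["dist"],float))[0][0,0]
E
python3 - <<'E'
from h import *
import pickle
C={n:capture(n) for n in("scene","top","wrist")}
pickle.dump(C,open("c0.pkl","wb"))
a=np.hstack([C["scene"]["color"],C["top"]["color"]])[:,:,::-1]
save(C["top"],"top0",s=1.4); save(C["scene"],"scene0",s=1.4)
for n,c in C.items():
    R,t=P(c); print(n,(-R.T@t).round(),R[2].round(2))
print(get_obs())
E
```

```text
scene [914. 563. 984.] [-0.36 -0.51 -0.78]
top [ 320.   -4. 1119.] [ 0.17 -0.02 -0.99]
wrist [ 220. -482.  384.] [-0.28 -0.08 -0.96]
{'time': 0.15, 'joint_positions': array([-1.43502620e+00,  3.42577590e-01,  1.52475276e+00,  1.38562401e-05,
        1.27538165e+00, -1.45991497e-01]), 'dq': array([-5.23018580e-06, -9.82334768e-04, -3.15478127e-03,  9.59539888e-04,
       -1.91802996e-03,  1.98304795e-04]), 'tau': array([ 1.54653197e-03, -4.31469405e+01, -2.44353819e+01,  7.19971675e-02,
        5.37374883e-02, -8.87571036e-05]), 'tool_pos': array([ 145.99164722, -504.2081819 ,  404.21240139]), 'tcp_rot': array([-3.14048713e+00, -1.75946805e-04,  2.81757482e-01]), 'contact_force': array([ 0.82806419,  0.54045778, -0.22447284]), 'moment': array([-0.03524463, -0.00693903, -0.03311039]), 'grip_width': 91.67375414664176}
```

View pics/top0.png

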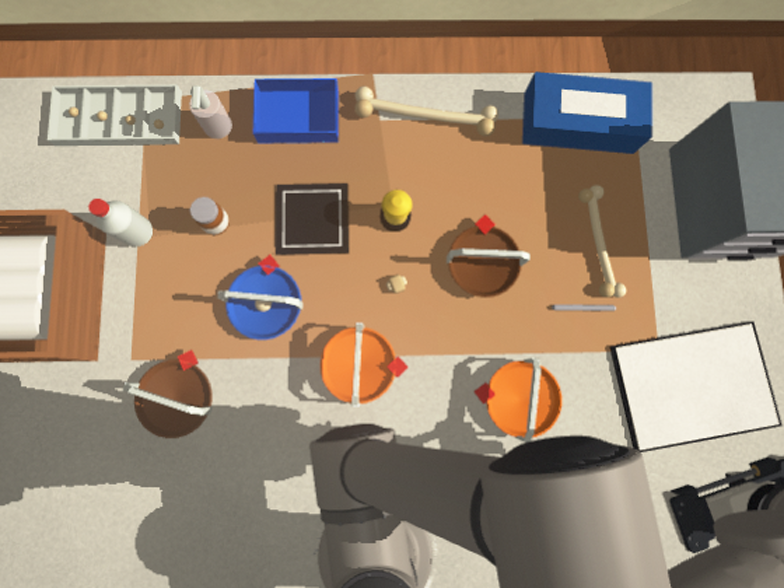

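View pics/scene0.png

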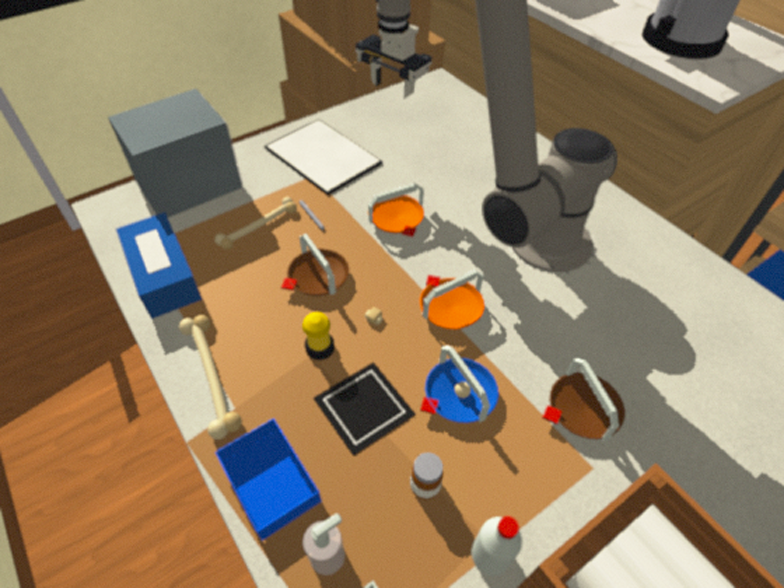

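The top view has +x up and +y to the left. Candidates in the 1.4x top picture:
- Blue dish with the ball at (263,302).
- Orange look-alikes at (358,365) and (525,400).
- Brown look-alikes at (485,260) and (172,398).
- Blue tray at (296,110).

I choose the blue round one at (263,302); its tab is at (268,264). The pad is at (312,218), the lantern at (397,208) on the -y side, and the jar at (208,215). In the scene view the dish is at (461,390). Next is a close crop.

Run:
```python
from h import *
import pickle
C=pickle.load(open("c0.pkl","rb"))
def crop(n,x,y,w,h,s):
    im=cv2.resize(C[n]["color"][y:y+h,x:x+w,::-1],(w*s,h*s),interpolation=cv2.INTER_CUBIC)
    for k in range(0,w,10): cv2.line(im,(k*s,0),(k*s,6 if k%50 else 14),(0,255,0),1)
    for k in range(0,h,10): cv2.line(im,(0,k*s),(6 if k%50 else 14,k*s),(0,255,0),1)
    return im
a=np.hstack([crop("top",150,170,80,75,5),crop("scene",290,240,80,75,5)])
b=np.hstack([crop("top",190,120,120,68,3),crop("scene",205,205,120,68,3)]); 
b=cv2.copyMakeBorder(b,0,0,0,80,cv2.BORDER_CONSTANT)
cv2.imwrite("pics/crop1.png",np.vstack([a,b]))
```

```text
(no output)
```

View pics/crop1.png

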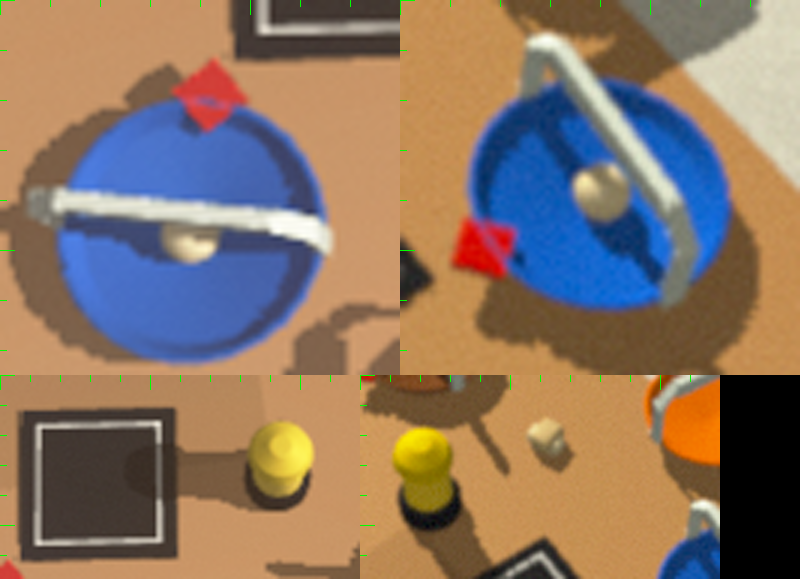

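Run:
```python
from h import *
import pickle
C=pickle.load(open("c0.pkl","rb")); T,S=C["top"],C["scene"]
t=lambda x,y:(150+x/5-.4,170+y/5-.4); s=lambda x,y:(290+(x-400)/5-.4,240+y/5-.4)
t2=lambda x,y:(190+x/3-.3,120+(y-375)/3-.3); s2=lambda x,y:(205+(x-360)/3-.3,205+(y-375)/3-.3)
def o(n,a,b):
    X,e=tri([(T,a),(S,b)]); print(n,X.round(1),e); return X
A=o("bar+y",t(58,203),s(672,200)); B=o("bar-y",t(278,220),s(548,42)); print("mid",(A+B)/2,"len",np.linalg.norm(A-B), "yaw of y axis",np.degrees(np.arctan2(*(A-B)[[1,0]])))
ball=o("ball",t(190,232),s(601,193)); tab=o("tab",t(210,95),s(485,247))
print("tab dir from ball",np.degrees(np.arctan2(*(tab-ball)[[1,0]])),np.linalg.norm((tab-ball)[:2]))
pc=[onz(T,(x/1.4,y/1.4),4) for x,y in((276,185),(348,184),(348,253),(275,253))]; print("pad top",np.mean(pc,0),)
pc2=[onz(T,t2(*p),4) for p in((36,425),(160,421),(161,541),(37,545))]; print("outline",np.mean(pc2,0).round(1),np.array(pc2).round(0).tolist())
pc=[onz(S,(x/1.4,y/1.4),4) for x,y in((375,364),(315,406),(357,451),(414,411))]; print("pad scene",np.mean(pc,0))
L=o("lampcap",t2(281,447),s2(423,447))
print("foot",onz(T,t2(279,487),8),onz(S,s2(430,497),8))
# blue ellipse
for n,c,(x0,y0,x1,y1) in(("top",T,(150,180,225,250)),("scene",S,(295,250,362,310))):
    im=c["color"][y0:y1,x0:x1]; h=cv2.cvtColor(im,cv2.COLOR_RGB2HSV); m=((h[...,0]>100)&(h[...,0]<130)&(h[...,1]>130)).astype(np.uint8)
    p=np.vstack(cv2.findContours(m,0,1)[0]); hu=cv2.convexHull(p); e=cv2.fitEllipse(hu); uv=(e[0][0]+x0,e[0][1]+y0); print(n,uv,e[1],onz(c,uv,28).round(1))
```

```text
bar+y [483.1 265.1 100. ] [0.6, 0.6]
bar-y [473.2 152.1  99. ] [0.9, 0.8]
mid [478.1680829  208.63890071  99.47377345] len 113.43242546158828 yaw of y axis 85.0089036844582
ball [477.2 212.9  25. ] [0.2, 0.2]
tab [553.  203.1  27.8] [0.1, 0.1]
tab dir from ball -7.429079481710164 76.45455471861919
pad top [652.49643207 120.06382579   4.        ]
outline [653.9 120.5   4. ] [[712.0, 181.0, 4.0], [715.0, 61.0, 4.0], [595.0, 61.0, 4.0], [593.0, 179.0, 4.0]]
pad scene [652.45003342 124.8461736    4.        ]
lampcap [654.2 -50.5 102.7] [0.2, 0.1]
foot [645.86596168 -52.38594644   8.        ] [652.00967045 -57.38926337   8.        ]
top (187.65869140625, 215.69585800170898) (50.88248825073242, 52.753211975097656) [477.2 212.7  28. ]
scene (329.4462089538574, 278.62244415283203) (44.61939239501953, 51.47773361206055) [480.7 214.1  28. ]
```

The measurements agree with the description:
- The dish centre is about (478,211). The bar tops at 100 mm and is 113 mm long.
- Dish yaw is about -5.5°, and the ball is at z = 25.
- The pad centre is (653,121) and the lantern (653,-52), 174 mm apart on -y.

So I grip at tool yaw 84.5°, then turn -84.5° about vertical. First I move in an arc around the base at the present height.

```bash
cat > go.py <<'E'
import sys
from h import *
from scipy.spatial.transform import Rotation as R
# world target TCP x y z (mm), yaw deg -> tool-frame shift (m) and turn
x,y,z,yw=map(float,sys.argv[1:5]); o=get_obs(); r=R.from_euler("xyz",o["tcp_rot"])
print("t",round(o["time"],2),"pos",o["tool_pos"].round(1),"rpy",o["tcp_rot"].round(3),"F",o["contact_force"].round(1),"w",round(o["grip_width"],1))
print("shift",(r.inv().apply(np.array([x,y,z])-o["tool_pos"])/1000).round(4),"turn",(r.inv()*R.from_euler("xyz",[np.pi,0,np.radians(yw)])).as_rotvec().round(4),"q",o["joint_positions"].round(2))
E
python3 -m pendant '[[[0.03,-0.011,0],[0,0,-0.06],0.0918],[[0.07,-0.026,0],[0,0,-0.12],0.0918],[[0.11,-0.04,0],[0,0,-0.18],0.0918],[[0.15,-0.055,0],[0,0,-0.24],0.0918],[[0.19,-0.07,0],[0,0,-0.3],0.0918],[[0.23,-0.084,0],[0,0,-0.36],0.0918],[[0.27,-0.099,0],[0,0,-0.42],0.0918],[[0.31,-0.113,0],[0,0,-0.48],0.0918],[[0.35,-0.128,0],[0,0,-0.54],0.0918],[[0.388,-0.142,0],[0,0,-0.6],0.0918]]'
python3 go.py 478 100 400 84.5
```

```text
time: 0.98
tool_pos: [475.6, -262.0, 404.6]
tcp_rot: [-3.141, 0.0, 0.885]
contact_force: [1.4, -0.7, 0.1]
grip_width: 91.6
t 0.98 pos [ 475.6 -262.   404.6] rpy [-3.141  0.     0.885] F [ 1.4 -0.7  0.1] w 91.6
shift [ 0.2817 -0.2274  0.0046] turn [-3.0e-04  1.0e-04 -5.9e-01] q [-0.64  0.38  1.47 -0.    1.29  0.04]
```

```bash
python3 -m pendant '[[[0.03,-0.024,0],[0,0,-0.06],0.0918],[[0.06,-0.048,0],[0,0,-0.12],0.0918],[[0.09,-0.072,0],[0,0,-0.18],0.0918],[[0.12,-0.096,0],[0,0,-0.24],0.0918],[[0.15,-0.12,0],[0,0,-0.3],0.0918],[[0.18,-0.144,0],[0,0,-0.36],0.0918],[[0.21,-0.168,0],[0,0,-0.42],0.0918],[[0.24,-0.192,0],[0,0,-0.48],0.0918],[[0.265,-0.212,0],[0,0,-0.54],0.0918],[[0.282,-0.227,0],[0,0,-0.59],0.0918]]'
python3 go.py 478 200 380 84.5
python3 - <<'E'
from h import *
import pickle
c=capture("wrist"); pickle.dump(c,open("c1.pkl","wb")); save(c,"wrist1"); R,t=P(c); print((-R.T@t).round(1),R[2].round(2))
for X in([478,211,102],[483.5,266,102],[473,155,102],[478,211,24],[575,202,26]): print(X,proj(c,X).round(1))
E
```

```text
time: 1.82
tool_pos: [477.8, 101.0, 404.6]
tcp_rot: [-3.141, -0.0, 1.477]
contact_force: [-0.8, -0.6, -0.5]
grip_width: 91.7
t 1.82 pos [477.8 101.  404.6] rpy [-3.141 -0.     1.477] F [-0.8 -0.6 -0.5] w 91.7
shift [ 0.0986 -0.0092  0.0246] turn [-0.0003 -0.0005  0.0017] q [0.05 0.28 1.62 0.   1.25 0.15]
[484.7 178.6 384. ] [-0.03 -0.29 -0.96]
[478, 211, 102] [268.5  86. ]
[483.5, 266, 102] [268.2  15.8]
[473, 155, 102] [269.5 149.3]
[478, 211, 24] [270.9  94.1]
[575, 202, 26] [355.3  93.8]
```

View pics/wrist1.png

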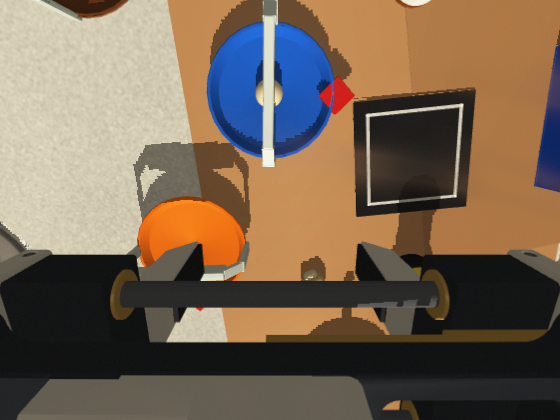

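The bar runs vertically in the wrist image, from (269,15) to (268,150). That matches the prediction of 268–269, so the position and yaw hold. The tab is at (337,95), the ball at (268,93), and the pad outline corners are at (367,114), (462,104), (458,197) and (371,206).

```bash
python3 - <<'E'
from h import *
import pickle
c=pickle.load(open("c1.pkl","rb")); C=pickle.load(open("c0.pkl","rb"))
q=[onz(c,p,4) for p in((367,114),(462,104),(458,197),(371,206))]; print("pad",np.mean(q,0).round(1))
im=c["color"][10:170,195:345]; h=cv2.cvtColor(im,cv2.COLOR_RGB2HSV); m=((h[...,0]>100)&(h[...,0]<130)&(h[...,1]>130)).astype(np.uint8)
e=cv2.fitEllipse(cv2.convexHull(np.vstack(cv2.findContours(m,0,1)[0]))); uv=(e[0][0]+195,e[0][1]+10); print("rim",uv,e[1],onz(c,uv,28).round(1))
print("ball tri", tri([(c,(268,93)),(C["scene"],(329.8,278.2)),(C["top"],(187.6,216))]))
print("bar", [onz(c,p,102).round(1) for p in((269,16),(268,149))], "tab",onz(c,(337,95),26).round(1))
E
python3 -m pendant '[[[0.01,-0.001,0.003],[0,0,0],0.0918],[[0.03,-0.002,0.005],[0,0,0],0.0918],[[0.055,-0.003,0.008],[0,0,0],0.0918],[[0.08,-0.004,0.01],[0,0,0],0.0918],[[0.1,-0.0045,0.013],[0,0,0],0.0918],[[0.108,-0.005,0.016],[0,0,0],0.0918],[[0.109,-0.005,0.018],[0,0,0],0.0918],[[0.109,-0.005,0.02],[0,0,0],0.0918]]'
python3 go.py 478 211 252 84.5
```

```text
pad [655.6 118.9   4. ]
rim (270.33287811279297, 89.31369018554688) (127.30799102783203, 137.0167694091797) [477.9 215.8  28. ]
ball tri (array([476.27179317, 212.72587327,  24.38897135]), [1.3, 0.4, 0.4])
bar [array([484.2, 265.8, 102. ]), array([471.6, 155.5, 102. ])] tab [553.9 202.7  26. ]
time: 2.53
tool_pos: [484.1, 206.8, 384.1]
tcp_rot: [-3.141, 0.001, 1.472]
contact_force: [-1.8, 0.3, -0.2]
grip_width: 91.7
t 2.53 pos [484.1 206.8 384.1] rpy [-3.141e+00  1.000e-03  1.472e+00] F [-1.8  0.3 -0.2] w 91.7
shift [ 0.0037 -0.0064  0.1321] turn [-0.0007  0.0009 -0.0031] q [ 0.26  0.36  1.55 -0.    1.23  0.36]
```

```bash
python3 -m pendant '[[[0.0045,-0.0064,0.01],[0,0,0],0.0918],[[0.0045,-0.0064,0.03],[0,0,0],0.0918],[[0.0045,-0.0064,0.05],[0,0,0],0.0918],[[0.0045,-0.0064,0.07],[0,0,0],0.0918],[[0.0045,-0.0064,0.09],[0,0,0],0.0918],[[0.0045,-0.0064,0.105],[0,0,0],0.0918],[[0.0045,-0.0064,0.117],[0,0,0],0.0918],[[0.0045,-0.0064,0.125],[0,0,0],0.0918],[[0.0045,-0.0064,0.13],[0,0,0],0.0918],[[0.0045,-0.0064,0.132],[0,0,0],0.0918]]'
python3 go.py 478 212 252 84.3
python3 - <<'E'
from h import *
import pickle
c=capture("wrist"); s=capture("scene"); pickle.dump((c,s),open("c2.pkl","wb"))
a=cv2.resize(c["color"][60:360,130:430,::-1],(400,400)); b=cv2.resize(s["color"][200:320,270:390,::-1],(400,400),interpolation=cv2.INTER_CUBIC)
cv2.imwrite("pics/grip2.png",np.hstack([a,b]))
E
```

```text
time: 3.37
tool_pos: [478.3, 211.6, 252.2]
tcp_rot: [-3.141, 0.0, 1.471]
contact_force: [0.2, -0.6, -0.6]
grip_width: 91.6
t 3.37 pos [478.3 211.6 252.2] rpy [-3.141  0.     1.471] F [ 0.2 -0.6 -0.6] w 91.6
shift [ 0.0004 -0.0003  0.0002] turn [-0.0006  0.0005 -0.0007] q [ 0.27  0.51  1.73 -0.    0.9   0.37]
```

View pics/grip2.png

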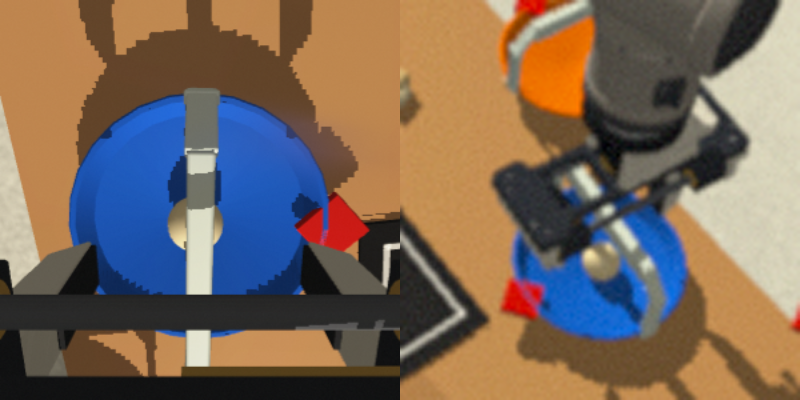

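The bar is centred between the open fingers: bar at x = 200, fingers at 98 and 303 in the crop. The ball is untouched in the middle. I close quickly to 20 mm, then slowly.

```bash
python3 -m pendant '[[[0,0,0],[0,0,0],0.08],[[0,0,0],[0,0,0],0.068],[[0,0,0],[0,0,0],0.056],[[0,0,0],[0,0,0],0.044],[[0,0,0],[0,0,0],0.034],[[0,0,0],[0,0,0],0.027],[[0,0,0],[0,0,0],0.022],[[0,0,0],[0,0,0],0.02],[[0,0,0],[0,0,0],0.019],[[0,0,0],[0,0,0],0.018]]'
python3 -m pendant '[[[0,0,0],[0,0,0],0.0165],[[0,0,0],[0,0,0],0.015],[[0,0,0],[0,0,0],0.014],[[0,0,0],[0,0,0],0.013],[[0,0,0],[0,0,0],0.012],[[0,0,0],[0,0,0],0.011],[[0,0,0],[0,0,0],0.0102],[[0,0,0],[0,0,0],0.0095],[[0,0,0],[0,0,0],0.0088],[[0,0,0],[0,0,0],0.008]]'
python3 -m pendant '[[[0,0,0],[0,0,0],0.006],[[0,0,0],[0,0,0],0.004],[[0,0,0],[0,0,0],0.002],[[0,0,0],[0,0,0],0],[[0,0,0],[0,0,0],0],[[0,0,0],[0,0,0],0]]'
```

```text
time: 4.3
tool_pos: [478.2, 212.3, 252.7]
tcp_rot: [-3.142, 0.0, 1.472]
contact_force: [-0.3, -0.3, -0.5]
grip_width: 29.9
time: 5.13
tool_pos: [478.1, 212.4, 252.7]
tcp_rot: [-3.141, 0.0, 1.472]
contact_force: [0.2, -0.1, -0.3]
grip_width: 10.0
time: 5.63
tool_pos: [478.1, 212.4, 252.7]
tcp_rot: [-3.142, 0.0, 1.472]
contact_force: [-1.0, -0.8, 0.7]
grip_width: 10.1
```

Gripped: width 10.1 mm, the bar's thickness. Now a gentle lift, then a check.

```bash
python3 -m pendant '[[[0,0,-0.0005],[0,0,0],0],[[0,0,-0.002],[0,0,0],0],[[0,0,-0.0045],[0,0,0],0],[[0,0,-0.0075],[0,0,0],0],[[0,0,-0.011],[0,0,0],0],[[0,0,-0.0145],[0,0,0],0],[[0,0,-0.018],[0,0,0],0],[[0,0,-0.021],[0,0,0],0],[[0,0,-0.023],[0,0,0],0],[[0,0,-0.024],[0,0,0],0]]'
python3 - <<'E'
from h import *
c=capture("wrist"); s=capture("scene")
a=cv2.resize(c["color"][60:360,130:430,::-1],(400,400)); b=cv2.resize(s["color"][190:310,270:390,::-1],(400,400),interpolation=cv2.INTER_CUBIC)
cv2.imwrite("pics/lift3.png",np.hstack([a,b]))
E
python3 go.py 478 212 355 84.3
```

```text
time: 6.47
tool_pos: [478.2, 212.4, 277.1]
tcp_rot: [3.141, -0.0, 1.472]
contact_force: [-0.1, -0.0, -1.5]
grip_width: 9.9
t 6.57 pos [478.2 212.4 276.9] rpy [ 3.141 -0.     1.472] F [ 0.   0.  -1.7] w 9.6
shift [-0.0004 -0.0001 -0.0781] turn [ 0.0004 -0.      0.0005] q [ 0.27  0.48  1.7  -0.    0.96  0.37]
```

View pics/lift3.png

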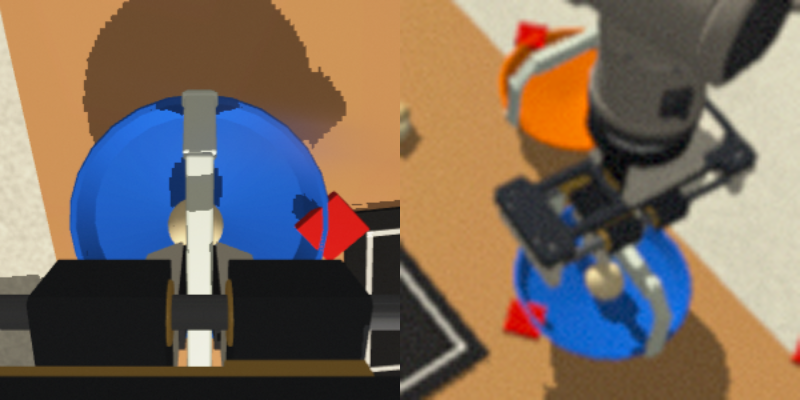

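The dish hangs level in the fingers and the ball is still at the same spot, (195,225) in the crop. I lift the remaining 78 mm.

```bash
python3 -m pendant '[[[0,0,-0.0005],[0,0,0],0],[[0,0,-0.002],[0,0,0],0],[[0,0,-0.0045],[0,0,0],0],[[0,0,-0.008],[0,0,0],0],[[0,0,-0.0125],[0,0,0],0],[[0,0,-0.0175],[0,0,0],0],[[0,0,-0.0225],[0,0,0],0],[[0,0,-0.0275],[0,0,0],0],[[0,0,-0.0325],[0,0,0],0],[[0,0,-0.0375],[0,0,0],0]]'
python3 -m pendant '[[[0,0,-0.005],[0,0,0],0],[[0,0,-0.01],[0,0,0],0],[[0,0,-0.015],[0,0,0],0],[[0,0,-0.02],[0,0,0],0],[[0,0,-0.025],[0,0,0],0],[[0,0,-0.0295],[0,0,0],0],[[0,0,-0.0335],[0,0,0],0],[[0,0,-0.037],[0,0,0],0],[[0,0,-0.039],[0,0,0],0],[[0,0,-0.04],[0,0,0],0]]'
python3 go.py 654 120.5 355 -0.2
```

```text
time: 7.4
tool_pos: [478.2, 212.4, 314.8]
tcp_rot: [3.141, 0.0, 1.472]
contact_force: [0.1, 0.2, -2.4]
grip_width: 9.8
time: 8.23
tool_pos: [478.2, 212.4, 354.5]
tcp_rot: [3.141, -0.0, 1.472]
contact_force: [-0.2, 0.2, -1.5]
grip_width: 9.7
t 8.23 pos [478.2 212.4 354.5] rpy [ 3.141 -0.     1.472] F [-0.2  0.2 -1.5] w 9.7
shift [-0.074   0.184  -0.0004] turn [ 3.0000e-04 -3.0000e-04  1.4753e+00] q [ 0.27  0.38  1.61 -0.    1.15  0.37]
```

Translate smoothly: 60 mm/s cruise, 0.07 m/s² ramps.

```bash
python3 -m pendant '[[[-0.0002,0.0005,0],[0,0,0],0],[[-0.0006,0.0014,0],[0,0,0],0],[[-0.0011,0.0028,0],[0,0,0],0],[[-0.0019,0.0046,0],[0,0,0],0],[[-0.0028,0.007,0],[0,0,0],0],[[-0.0039,0.0097,0],[0,0,0],0],[[-0.0052,0.013,0],[0,0,0],0],[[-0.0067,0.0167,0],[0,0,0],0],[[-0.0084,0.0209,0],[0,0,0],0],[[-0.0103,0.0255,0],[0,0,0],0]]'
python3 -m pendant '[[[-0.0019,0.0046,0],[0,0,0],0],[[-0.0037,0.0093,0],[0,0,0],0],[[-0.0056,0.0139,0],[0,0,0],0],[[-0.0075,0.0186,0],[0,0,0],0],[[-0.0094,0.0232,0],[0,0,0],0],[[-0.0112,0.0278,0],[0,0,0],0],[[-0.0131,0.0325,0],[0,0,0],0],[[-0.015,0.0371,0],[0,0,0],0],[[-0.0168,0.0418,0],[0,0,0],0],[[-0.0187,0.0464,0],[0,0,0],0]]'
python3 -m pendant '[[[-0.0019,0.0046,0],[0,0,0],0],[[-0.0037,0.0093,0],[0,0,0],0],[[-0.0056,0.0139,0],[0,0,0],0],[[-0.0075,0.0186,0],[0,0,0],0],[[-0.0094,0.0232,0],[0,0,0],0],[[-0.0112,0.0278,0],[0,0,0],0],[[-0.0131,0.0325,0],[0,0,0],0],[[-0.015,0.0371,0],[0,0,0],0],[[-0.0168,0.0418,0],[0,0,0],0],[[-0.0187,0.0464,0],[0,0,0],0]]'
python3 -m pendant '[[[-0.0019,0.0046,0],[0,0,0],0],[[-0.0037,0.0093,0],[0,0,0],0],[[-0.0054,0.0135,0],[0,0,0],0],[[-0.0071,0.0176,0],[0,0,0],0],[[-0.0088,0.0218,0],[0,0,0],0],[[-0.0104,0.026,0],[0,0,0],0],[[-0.0121,0.0302,0],[0,0,0],0],[[-0.0136,0.0339,0],[0,0,0],0],[[-0.0151,0.0376,0],[0,0,0],0],[[-0.0166,0.0413,0],[0,0,0],0]]'
python3 -m pendant '[[[-0.0015,0.0037,0],[0,0,0],0],[[-0.003,0.0074,0],[0,0,0],0],[[-0.0043,0.0107,0],[0,0,0],0],[[-0.0056,0.0139,0],[0,0,0],0],[[-0.0067,0.0167,0],[0,0,0],0],[[-0.0076,0.019,0],[0,0,0],0],[[-0.0084,0.0209,0],[0,0,0],0],[[-0.009,0.0223,0],[0,0,0],0],[[-0.0094,0.0234,0],[0,0,0],0],[[-0.0097,0.0241,0],[0,0,0],0]]'
python3 go.py 654 120.5 355 -0.2
python3 - <<'E'
from h import *
c=capture("wrist"); s=capture("scene")
a=cv2.resize(c["color"][60:360,130:430,::-1],(400,400)); b=cv2.resize(s["color"][190:340,200:350,::-1],(400,400),interpolation=cv2.INTER_CUBIC)
cv2.imwrite("pics/carry4.png",np.hstack([a,b]))
E
```

```text
time: 9.07
tool_pos: [502.9, 199.3, 354.2]
tcp_rot: [3.142, 0.0, 1.472]
contact_force: [-0.5, -0.1, -3.2]
grip_width: 10.3
time: 9.9
tool_pos: [547.3, 176.2, 354.2]
tcp_rot: [-3.142, 0.0, 1.472]
contact_force: [0.4, 0.6, -1.6]
grip_width: 9.8
time: 10.73
tool_pos: [591.6, 153.0, 354.1]
tcp_rot: [-3.142, 0.0, 1.472]
contact_force: [0.2, -0.1, -1.3]
grip_width: 9.8
time: 11.57
tool_pos: [630.9, 132.4, 354.1]
tcp_rot: [-3.142, 0.0, 1.472]
contact_force: [1.0, 0.5, -1.8]
grip_width: 9.8
time: 12.4
tool_pos: [653.7, 120.5, 354.2]
tcp_rot: [3.142, 0.0, 1.472]
contact_force: [-0.4, 0.0, -2.2]
grip_width: 9.9
t 12.4 pos [653.7 120.5 354.2] rpy [3.142 0.    1.472] F [-0.4  0.  -2.2] w 9.9
shift [ 0.      0.0003 -0.0008] turn [1.0000e-04 1.0000e-04 1.4753e+00] q [ 0.07  0.64  1.17 -0.    1.33  0.17]
```

View pics/carry4.png

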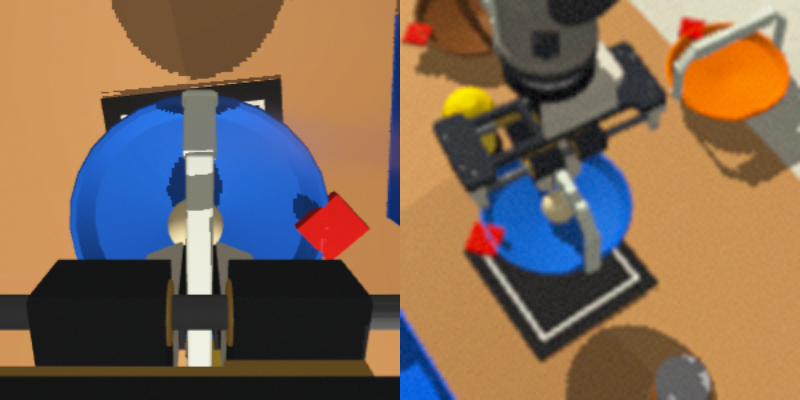

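The ball is still central ((195,225) in the wrist crop) and the dish is over the pad. Now the quarter turn, smoothly.

```bash
python3 -m pendant '[[[0,0,0],[0,0,0.004],0],[[0,0,0],[0,0,0.012],0],[[0,0,0],[0,0,0.024],0],[[0,0,0],[0,0,0.04],0],[[0,0,0],[0,0,0.06],0],[[0,0,0],[0,0,0.084],0],[[0,0,0],[0,0,0.112],0],[[0,0,0],[0,0,0.144],0],[[0,0,0],[0,0,0.18],0],[[0,0,0],[0,0,0.22],0]]'
python3 -m pendant '[[[0,0,0],[0,0,0.04],0],[[0,0,0],[0,0,0.08],0],[[0,0,0],[0,0,0.12],0],[[0,0,0],[0,0,0.16],0],[[0,0,0],[0,0,0.2],0],[[0,0,0],[0,0,0.24],0],[[0,0,0],[0,0,0.28],0],[[0,0,0],[0,0,0.32],0],[[0,0,0],[0,0,0.36],0],[[0,0,0],[0,0,0.4],0]]'
python3 -m pendant '[[[0,0,0],[0,0,0.04],0],[[0,0,0],[0,0,0.08],0],[[0,0,0],[0,0,0.12],0],[[0,0,0],[0,0,0.16],0],[[0,0,0],[0,0,0.2],0],[[0,0,0],[0,0,0.24],0],[[0,0,0],[0,0,0.28],0],[[0,0,0],[0,0,0.32],0],[[0,0,0],[0,0,0.36],0],[[0,0,0],[0,0,0.4],0]]'
python3 -m pendant '[[[0,0,0],[0,0,0.04],0],[[0,0,0],[0,0,0.08],0],[[0,0,0],[0,0,0.12],0],[[0,0,0],[0,0,0.158],0],[[0,0,0],[0,0,0.194],0],[[0,0,0],[0,0,0.228],0],[[0,0,0],[0,0,0.26],0],[[0,0,0],[0,0,0.29],0],[[0,0,0],[0,0,0.318],0],[[0,0,0],[0,0,0.344],0]]'
python3 -m pendant '[[[0,0,0],[0,0,0.024],0],[[0,0,0],[0,0,0.045],0],[[0,0,0],[0,0,0.063],0],[[0,0,0],[0,0,0.078],0],[[0,0,0],[0,0,0.09],0],[[0,0,0],[0,0,0.099],0],[[0,0,0],[0,0,0.105],0],[[0,0,0],[0,0,0.109],0],[[0,0,0],[0,0,0.1105],0],[[0,0,0],[0,0,0.111],0]]'
python3 -m pendant '[[[0,0,0],[0,0,0],0],[[0,0,0],[0,0,0],0],[[0,0,0],[0,0,0],0],[[0,0,0],[0,0,0],0],[[0,0,0],[0,0,0],0],[[0,0,0],[0,0,0],0],[[0,0,0],[0,0,0],0],[[0,0,0],[0,0,0],0],[[0,0,0],[0,0,0],0],[[0,0,0],[0,0,0],0]]'
python3 go.py 654 120.5 355 -0.2
python3 - <<'E'
from h import *
import pickle
c=capture("wrist"); s=capture("scene"); t=capture("top"); pickle.dump((c,s,t),open("c5.pkl","wb"))
a=cv2.resize(c["color"][60:360,130:430,::-1],(400,400)); b=cv2.resize(s["color"][190:340,200:350,::-1],(400,400),interpolation=cv2.INTER_CUBIC)
d=cv2.resize(t["color"][110:185,130:330,::-1],(533,200),interpolation=cv2.INTER_CUBIC); d=cv2.copyMakeBorder(d,0,0,0,267,cv2.BORDER_CONSTANT)
cv2.imwrite("pics/end5.png",np.vstack([np.hstack([a,b]),d]))
E
```

```text
time: 13.33
tool_pos: [653.6, 120.6, 354.2]
tcp_rot: [3.142, 0.0, 1.249]
contact_force: [0.8, -0.6, -2.3]
grip_width: 9.5
time: 14.17
tool_pos: [653.6, 120.6, 354.2]
tcp_rot: [3.142, 0.0, 0.848]
contact_force: [-0.4, 0.9, -2.7]
grip_width: 9.8
time: 15.0
tool_pos: [653.6, 120.6, 354.2]
tcp_rot: [3.142, 0.0, 0.448]
contact_force: [0.3, -0.9, -2.4]
grip_width: 10.1
time: 15.83
tool_pos: [653.6, 120.6, 354.2]
tcp_rot: [3.141, 0.0, 0.105]
contact_force: [0.4, -0.3, -1.5]
grip_width: 10.3
time: 16.67
tool_pos: [653.6, 120.6, 354.2]
tcp_rot: [3.142, 0.0, -0.003]
contact_force: [0.6, 0.5, -1.2]
grip_width: 9.7
time: 17.5
tool_pos: [653.6, 120.6, 354.2]
tcp_rot: [3.142, -0.0, -0.003]
contact_force: [-0.4, 0.2, -1.6]
grip_width: 9.9
t 17.5 pos [653.6 120.6 354.2] rpy [ 3.142e+00 -0.000e+00 -3.000e-03] F [-0.4  0.2 -1.6] w 9.9
shift [ 0.0004  0.0001 -0.0008] turn [ 0.     -0.      0.0003] q [ 0.07  0.64  1.17 -0.    1.33  1.64]
```

View pics/end5.png

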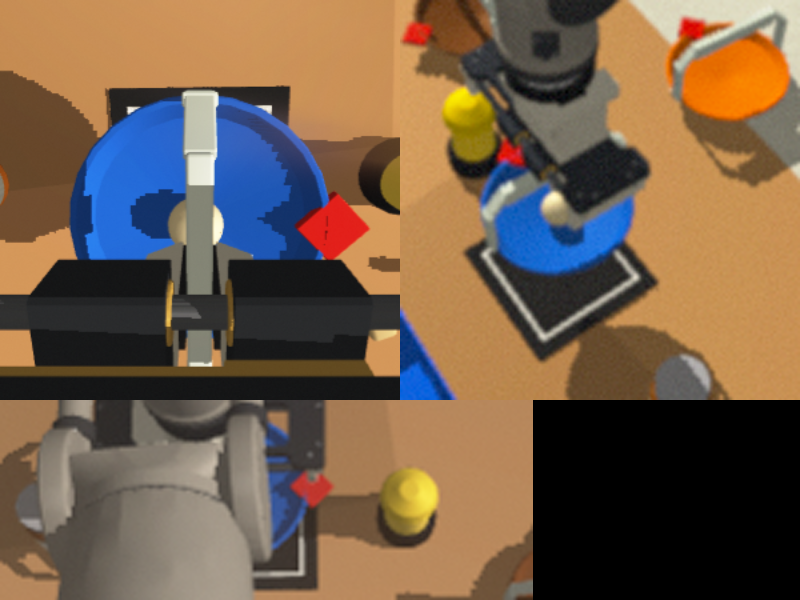

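In the wrist crop the ball is central (195,225) and the tab (333,229) points toward the lantern (385,178). I check this in numbers.

Run:
```python
from h import *
import pickle
c,s,t=pickle.load(open("c5.pkl","rb"))
w=lambda x,y:(130+x*.75,60+y*.75)
sc=lambda x,y:(200+(x-400)*150/400,190+y*150/400); tp=lambda x,y:(130+x*200/533,110+(y-400)*75/200)
tab,e=tri([(c,w(333,229)),(s,sc(511,152)),(t,tp(312,488))]); print("tab",tab,e)
ball,e=tri([(c,w(195,223)),(s,sc(557,210))]); print("ball",ball,e)
ctr=np.array([653.6,120.6]); print("tab angle",np.degrees(np.arctan2(*(tab[:2]-ctr)[::-1])))
L=np.array([653.5,-52]); u=(tab[:2]-ctr)/np.linalg.norm(tab[:2]-ctr); print("lamp x,y in dish",u@(L-ctr),u[0]*(L-ctr)[1]-u[1]*(L-ctr)[0])
o=get_obs(); print(o["time"],abs(o["dq"]).max())
from plant import close_job; print(close_job())
```

```text
tab [652.28908768  42.84405189 124.17778363] [2.9, 1.5, 0.8]
ball [653.93797898 122.94433881 122.82713374] [0.7, 0.2]
tab angle -90.9658763061835
lamp x,y in dish 172.57716129909826 2.8095191661609604
17.65 0.001676999538606101
the job is handed in; nothing more can be done
None
```

I gripped the blue dish by its handle, carried it level to above the pad, turned it a quarter turn and handed the job in at 17.65 s. It was still held there; no verdict was reported.

Last checks before hand-in:
- **Position:** dish centre about (654, 121) mm, against a measured pad centre of about (654, 120). By the lift height, the underside is about 102 mm above the table.
- **Tab:** it points at −91°, with the lantern about 3 mm off its line and 173 mm ahead.
- **Ball:** about 2 mm from the dish centre by camera, and it stayed in the middle in every picture.
- **Hold:** tool level, arm at rest, grip width 9.9 mm on the 10 mm bar, and nothing seen touching the dish.

**Disagreements and gaps:**
- The pad centre varied by up to about 6 mm between views, against an allowance of 30 mm.
- The last fix on the tab had up to 2.9 px of error.
- I didn't measure the bystanders again. The path went over or clear of them, and no unusual forces showed.

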